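# Nudge a drilled plate onto its locating pins

### The job

On the pinned fixture a drilled plate lies loose on the raised ledge. Nudge it sideways with the fingertips, towards the end stop and with the long side fence as a guide if you like, until its two outer holes drop over the two locating pins and it lies flat on the fixture's lower floor. Only push the plate, never lift it or tip it up, and leave the tin, bolt, nut and roll of tape where they are.

Things in the scene. Friction and masses are not known exactly. Their poses are not given: they have to be found in the camera images.
- fixture: Fixed steel drilling fixture on the work surface, 160 mm (its x) by 227 mm (its y), turned by up to 0.3 rad. Origin on its underside, below the front edge of its raised ledge (y = 0); z up. The side towards the robot (-x) and the +y end are open; the plate is to travel in -y, over the ledge's edge onto the lower floor, which covers y = 0 to -97 mm with its top at z = 12 mm.
- ledge (a point): Middle of the ledge's flat top, at fixture x = -15, y = +57, z = 22 mm. The ledge covers fixture y = 0 to +115 mm and x = -85 to +56 mm.
- fence (a point): Middle of the side fence's inner face, at its upper edge: fixture x = +56, y = 0, z = 34 mm. The fence is a straight bar along fixture y, over the whole length on the +x side (screw heads stand 4 mm higher). With the plate flat against it, the plate's outer holes are in line with the pins within 1 mm.
- stop (a point): Middle of the end stop's face, at its upper edge: fixture x = -13, y = -97, z = 32 mm. It is a bar along fixture x, 136 mm long, with screw heads 4 mm higher. The seated plate ends 4 mm short of it.
- plate: Loose aluminium plate, 110 mm (its x) by 90 mm (its y), 8 mm thick, about 0.35 kg; origin at the centre of its underside, z up. Two 15 mm holes at x = -38 and +38, y = +7 mm; a central 23 mm bore is unused. Starts flat on the ledge, up to 0.12 rad askew, 6 to 22 mm from the fence, plate x along fixture x. Slides at a few newtons. Seated, its centre is at fixture x = 0, y = -48, z = 12 mm.
- pin_near (a point): Foot of the locating pin nearer the robot, on the lower floor's surface, on the pin's axis (fixture x = -38, y = -41, z = 12 mm). The pin is 12 mm in diameter and 9 mm tall, with its upper 3 mm tapering to 7 mm; its tip is 1 mm below the ledge's top, so the plate rides on ledge and pin tips until its rear edge leaves the ledge and the holes drop over the pins. Then its top is 2 mm below the ledge's top.
- pin_far (a point): Foot of the second, equal pin, beside the fence (fixture x = +38, y = -41, z = 12 mm).
- hole_near (a point): Centre of the plate's hole at plate x = -38 mm, level with the plate's underside.
- hole_far (a point): Centre of the plate's hole at plate x = +38 mm, level with the plate's underside.
- tin: Bystander, not to be disturbed: round lidded metal tin, 58 mm across, 36 mm tall; origin at the centre of its underside; it stands on the work surface on the robot's side of the fixture.
- bolt: Bystander, not to be disturbed: hexagon bolt lying on its side, 90 mm long; origin at the centre of its underside; it stands on the work surface on the robot's side of the fixture.
- nut: Bystander, not to be disturbed: loose hexagon nut, 30 x 34 mm, 16 mm tall; origin at the centre of its underside; it stands on the work surface on the robot's side of the fixture.
- tape: Bystander, not to be disturbed: small roll of dark tape lying flat, 53 mm across, 19 mm tall; origin at the centre of its underside; it stands on the work surface on the robot's side of the fixture.

How it is judged:
By the outcome, as a careful person would: the job done as asked, in the order asked, and still so for the second after the job is handed in, with the robot touching nothing.
It also fails if it takes over 48 s, if anything falls off the work surface, if the arm or the gripper's body presses on something with over 40 N, if the wrist force passes 120 N, or if a joint passes its speed limit or range.

### The arm

A 6-joint arm with a two-finger parallel gripper is mounted at the origin on a cart in front of the work surface, level with it; the furniture and walls round the work are solid. World frame = base frame: x ahead of the robot, y to its left, z up, the work surface at z = 0. Lengths are in m, angles in rad, forces in N, time in s.
With the tool pointing down it reaches from about 0.325 to 0.775 m from the base axis. Payload 5.5 kg.
Tool frame: the origin (TCP) lies on the centre line of the jaws, within the pads' length; the fingertips stand 17 mm ahead of it and the grasp point (between the pads) lies 2 mm behind it (nose_length is the distance from the TCP to the fingertips, in m); z points along the fingers, y is the line along which they close (so a half turn about z gives the same grasp; the last joint's range is limited). The gripper opens to 85 mm and grips with 20 to 120 N. Pads are 22 mm wide; open, the fingers measure 114 mm over their backs; the gripper's body (76 mm by 85 mm) begins 54 mm behind the grasp point. The pads swing forward as they close: fully open they stand 13 mm farther back than shut.
Start: joints at [-1.2, 0.091, 1.231, -0, 1.82, -0.057], TCP at [0.249, -0.546, 0.248] pointing down, gripper open.
Joint ranges: [-2.87, 2.87], [-0.86, 2.18], [0.17, 2.46], [-1.51, 4.65], [0.06, 2.69], [-2.65, 2.65]. Speed limits (rad/s): [2.57, 2.57, 3.01, 3.14, 3.14, 3.14].

### API

Orientations are given as a 3x3 rotation matrix whose columns are the frame's x, y, z axes.
In Python, from cell import move_to, movel, set_joints, release, gripper_close, dwell, ik, read_state, grab_frame, camera_model, MotionError, finish_job, nose_length gives the robot as it stands. The module is installed in compiled form; this text tells all that it offers. Calls block until the motion is done:
- move_to(position, orientation): joint-space move of the TCP to a pose.
- movel(position, rotation=None, max_speed=0.15, stop_force=None): straight line of the TCP; rotation=None keeps the orientation; max_speed is the mean speed in m/s. With stop_force (N) it stops when the force on the tool has changed by that much, and returns True; else False.
- set_joints(angles): joint-space move.
- release() and gripper_close(newtons=None): open the fingers fully, or close them until they stop; newtons is the grip in N (None keeps the last).
- dwell(seconds).
- ik(position, orientation): joint angles nearest the present ones, or None.
- read_state(): the state.
- grab_frame(name): name is "side" or "top" or "wrist"; returns the picture (384x512x3 uint8, red, green, blue); there is no depth.
- camera_model(name): a dict with "fovy" (degrees; the focal length in pixels is half the picture's height over the tangent of half this angle, whatever the lens; pixels are square), "cx", "cy" (the principal point, pixels), "xyz" and "orientation" of the camera in the world. Camera axes: x right, y down, z forward; pixel columns grow to the right and rows downward; lengths in m; the calibration is good to about 2 mm. A picture is of the moment at which its call begins: read the wrist's pose just before it. camera_model takes no time and is no camera call; for the wrist camera it gives the pose at the moment of the call.
A pose or a line that the arm cannot do raises MotionError and nothing moves.
- finish_job(): hands the job in; it is judged then, once.
The state is a dict: "t": time; "qpos": joint angles; "qvel": joint speeds; "joint_efforts": joint torques, N m; "ee_pos": TCP position; "ee_rot": TCP orientation; "force": force on the tool from outside, world axes, zero at the start; "ft_torque": the same for the moment, N m; "grip_width": finger opening in m; "grasp_force": force on a finger pad.
Only numpy, scipy, OpenCV 4.12 (cv2) and the standard library are available. Lean on these libraries where they do the work, as an engineer would, in place of code of your own. Each camera call takes 0.05 s, during which the arm holds its last target. There are 200 camera calls.

## Working session

There is one attempt and no reset: what is moved stays moved. The work goes in short steps, each a Python script; the robot and the scene stay as the last script left them, time stands still between calls to the robot, and variables do not carry over. Pictures are saved under pics/ and viewed, at most 10 in all, crops included, and the job is handed in when it is done.

```bash
mkdir -p pics; cat > h.py <<'E'
import numpy as np, cv2
from cell import *
def K(m): 
    f=192/np.tan(np.radians(m["fovy"])/2); return f,m["cx"],m["cy"]
def ray(m,uv,z):
    f,cx,cy=K(m); R=np.array(m["orientation"]); o=np.array(m["xyz"])
    d=R@np.array([(uv[0]-cx)/f,(uv[1]-cy)/f,1]); return o+d*(z-o[2])/d[2]
def proj(m,p):
    f,cx,cy=K(m); c=np.array(m["orientation"]).T@(np.array(p)-np.array(m["xyz"])); return np.array([cx+f*c[0]/c[2],cy+f*c[1]/c[2]])
def save(n,im,s=1.5): cv2.imwrite("pics/"+n,cv2.resize(im[:,:,::-1],None,fx=s,fy=s,interpolation=cv2.INTER_CUBIC))
E
python3 - <<'E'
from h import *
for n in("top","side"):
    im=grab_frame(n); np.save(n+".npy",im); save(n+"0.png",im); print(n,camera_model(n))
print(read_state()["t"],nose_length)
E
```

```text
top {'fovy': 55.852436349069876, 'cx': 252.31953304794044, 'cy': 197.19570907410505, 'xyz': array([ 0.37518953, -0.08994059,  0.88280636]), 'orientation': array([[-0.02774459, -0.98528646,  0.16864406],
       [-0.99956142,  0.02559799, -0.01488973],
       [ 0.0103537 , -0.16898321, -0.98556455]])}
side {'fovy': 43.31523703789415, 'cx': 265.7030626330666, 'cy': 195.878411613047, 'xyz': array([ 0.4802814 , -0.7697202 ,  0.60296663]), 'orientation': array([[ 0.997333  , -0.04156846,  0.05999122],
       [-0.07267688, -0.64113232,  0.76398129],
       [ 0.00670479, -0.76630373, -0.64244349]])}
0.1 0.017
```

View pics/top0.png

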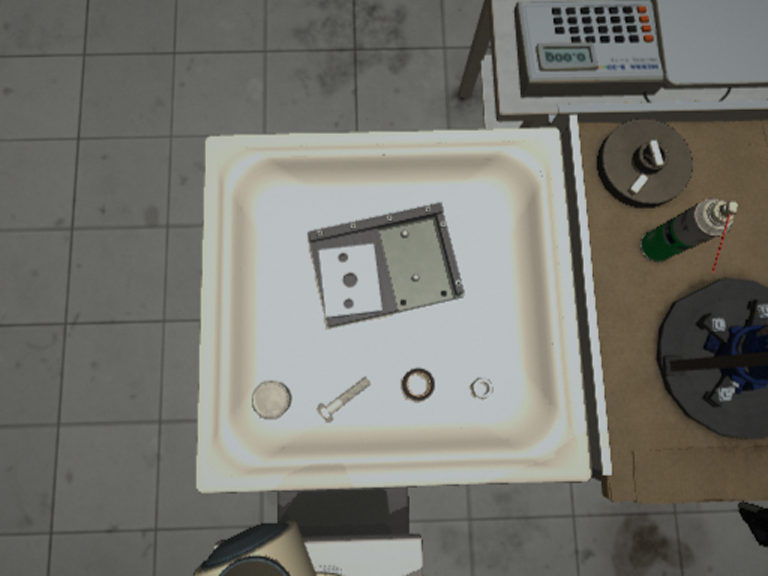

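View pics/side0.png

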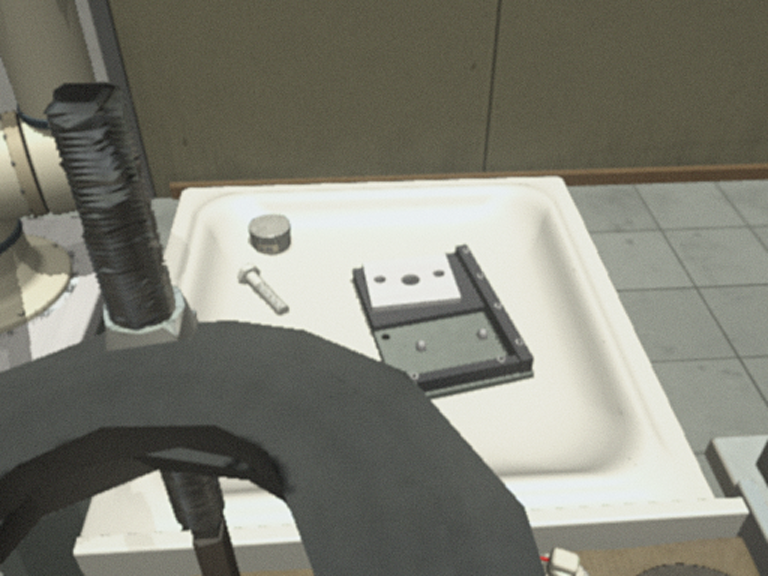

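The top view shows the plate on the ledge (holes at about (343,257), (350,280) and (348,303) in the 1.5x picture) and the pins at about (404,234) and (415,278). The fence is along the top and the stop on the right. The bystanders are in a row at v≈385–400, well clear. Next I get a rough pose and a closer look with the wrist camera.

```bash
python3 - <<'E'
from h import *
m=camera_model("top")
pf=ray(m,np.array([404,234])/1.5,.021);pn=ray(m,np.array([415,278])/1.5,.021)
d=pf-pn; th=np.arctan2(d[1],d[0]); print(pf,pn,np.linalg.norm(d),th)
for n,p in dict(hf=(343,257),c=(350,280),hn=(348,303)).items(): print(n,ray(m,np.array(p)/1.5,.03))
R=lambda a:np.array([[np.cos(a),-np.sin(a),0],[np.sin(a),np.cos(a),0],[0,0,1]])
O=(pf+pn)/2-R(th)@np.array([0,-.041,0]);print("O",O)
mw=camera_model("wrist");s=read_state();E=np.array(s["ee_rot"])
print(E,E.T@(mw["xyz"]-s["ee_pos"]),E.T@mw["orientation"],mw["fovy"])
E
```

```text
[ 0.6244871  -0.14771567  0.021     ] [ 0.55034842 -0.16290443  0.021     ] 0.07567854433856817 0.20207343827505736
hf [ 0.58599267 -0.04743666  0.03      ]
c [ 0.5479231  -0.05799163  0.03      ]
hn [ 0.51076745 -0.05411449  0.03      ]
O [ 0.57918902 -0.11514429  0.021     ]
[[ 9.09885761e-01  4.14858391e-01 -6.46830604e-04]
 [ 4.14858883e-01 -9.09884255e-01  1.65809890e-03]
 [ 9.93352593e-05 -1.77702400e-03 -9.99998416e-01]] [ 0.08341449 -0.00060557 -0.12639793] [[-2.46900162e-04 -9.46861692e-01 -3.21640910e-01]
 [ 9.99999914e-01 -1.26205786e-04 -3.96096121e-04]
 [ 3.34455300e-04 -3.21640980e-01  9.46861641e-01]] 71.21936887129185
```

```bash
python3 - <<'E'
from h import *
th=.202;c,s=np.cos(th),np.sin(th)
R=np.array([[c,s,0],[s,-c,0],[0,0,-1.]])
gripper_close(20)
move_to([.47,-.11,.22],R); dwell(.2)
m=camera_model("wrist"); im=grab_frame("wrist"); np.save("w.npy",im); np.save("wm.npy",m,allow_pickle=True); save("w0.png",im)
st=read_state();print(st["t"],st["ee_pos"],st["grip_width"],st["force"])
E
```

```text
2.9 [ 0.46997326 -0.11055831  0.21994784] -0.0004237654589784905 [0.04819038 0.07383957 0.34088628]
```

View pics/w0.png

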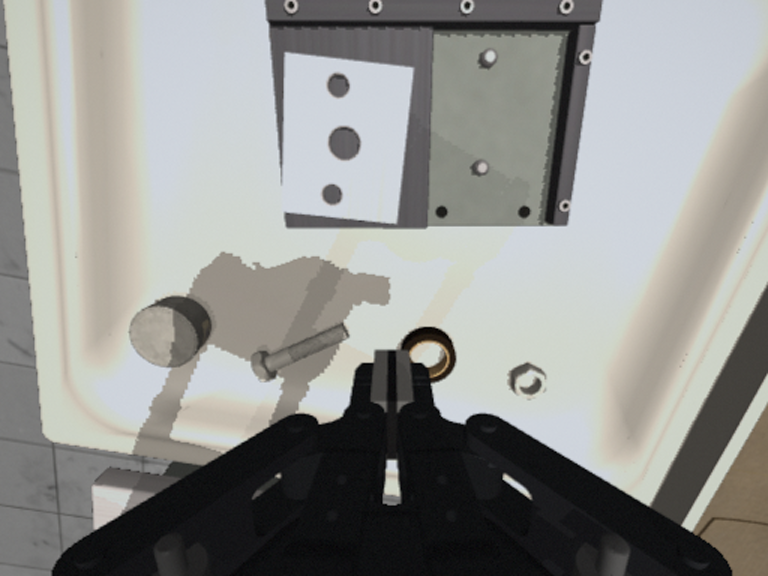

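The wrist view shows plate corners at about (286,52), (414,68), (397,224) and (283,213), pin tips at (489,58) and (481,168), and the fence's inner upper edge at v≈23. The ledge's front edge runs from (433,27) to (428,227). I convert these to positions and check them against the given sizes.

```bash
cat >> h.py <<'E'
def Rz(a): return np.array([[np.cos(a),-np.sin(a),0],[np.sin(a),np.cos(a),0],[0,0,1]])
E
python3 - <<'E'
from h import *
m=np.load("wm.npy",allow_pickle=True).item()
r=lambda u,v,z:ray(m,np.array([u,v])/1.5,z)
pf,pn=r(489,57,.021),r(481,167,.021); d=pf-pn; th=np.arctan2(d[1],d[0])
f1,f2=r(275,23,.034),r(598,23,.034); df=f1-f2
l1,l2=r(433,27,.022),r(428,227,.022)
thf=np.arctan2(-df[0],df[1]); thl=np.arctan2(*(l1-l2)[1::-1])
print("pins",pf,pn,np.linalg.norm(d),th,"fence th",thf,"ledge th",thl)
th=(th+thf+thl)/3
O=(pf+pn)/2-Rz(th)@[0,-.041,0]; O[2]=0
F=lambda p:(Rz(th).T@(p-O))*1e3
print("O",O,th)
for n,p in dict(pf=pf,pn=pn,f1=f1,f2=f2,l1=l1,l2=l2,stopin=r(571,30,.032),stop2=r(549,220,.032)).items(): print(n,F(p).round(1))
for uv in((286,52),(414,68),(397,224),(283,213),(338,85),(344,143),(332,194)): print(uv,F(r(*uv,.03)).round(1))
np.savez("fix.npz",O=O,th=th)
E
```

```text
pins [ 0.62812922 -0.14897934  0.021     ] [ 0.55426775 -0.1636833   0.021     ] 0.07531084572082429 0.19650591481168753 fence th 0.2004928869543551 ledge th 0.20511411813795768
O [ 0.58302474 -0.11615434  0.        ] 0.20070430663466676
pf [ 37.7 -41.2  21. ]
pn [-37.7 -40.8  21. ]
f1 [ 55.3 106.6  34. ]
f2 [  55.2 -109.8   34. ]
l1 [56.  -0.4 22. ]
l2 [-84.2  -1.   22. ]
stopin [ 51.6 -93.1  32. ]
stop2 [-76.9 -94.4  32. ]
(286, 52) [ 39.  101.6  30. ]
(414, 68) [29.1 12.8 30. ]
(397, 224) [-80.4  24.2  30. ]
(283, 213) [-71.8 113.3  30. ]
(338, 85) [18.4 66.5 30. ]
(344, 143) [-20.3  63.7  30. ]
(332, 194) [-57.2  74.3  30. ]
```

Sizes check out: pins are 75.3 mm apart, the ledge edge is at y≈-1 and x runs from -84 to +56, and the fence is at 55. The plate centre is at fixture (-21, 63), yaw about -0.10. First I push it in +x onto the fence.

```bash
cat >> h.py <<'E'
try:
    _f=np.load("fix.npz"); O,th=_f["O"],float(_f["th"])
    c,s=np.cos(th),np.sin(th); RT=np.array([[c,s,0],[s,-c,0],[0,0,-1.]])
except Exception: pass
def W(x,y,tip): return O*[1,1,0]+Rz(th)@np.array([x,y,tip+17])/1e3   # mm, fixture
def FF(p): return (Rz(th).T@(np.array(p)-O))*1e3
def info(l):
    s=read_state(); print(l,round(s["t"],2),FF(s["ee_pos"]).round(1),(Rz(th).T@s["force"]).round(1))
E
python3 - <<'E'
from h import *
move_to(W(-103,66,80),RT)
print(movel(W(-103,66,25.5),max_speed=.08,stop_force=8)); info("down")
print(movel(W(-80,66,25.5),max_speed=.05,stop_force=10)); info("a")
print(movel(W(-63,66,25.5),max_speed=.03,stop_force=12)); info("b")
m=camera_model("wrist"); im=grab_frame("wrist"); np.save("w.npy",im); np.save("wm.npy",m,allow_pickle=True); save("w1.png",im)
E
```

```text
False
down 4.31 [-102.8   65.9   42.8] [1.1 0.2 0.3]
False
a 4.92 [-79.6  66.   42.4] [-0.3 -1.2 -0.3]
True
b 5.38 [-68.8  65.8  41.6] [-2.  -0.6  1.4]
```

View pics/w1.png

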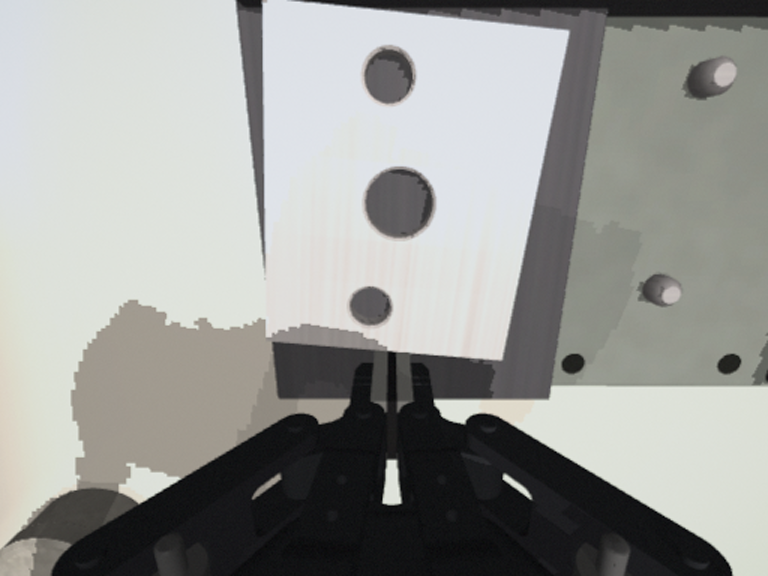

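The plate's rear far corner (265,0) has met the fence, but the plate is still askew. I keep pushing with a higher limit to swing it flush.

```bash
python3 - <<'E'
from h import *
movel(W(-76,66,25.5),max_speed=.05)
movel(W(-76,52,25.5),max_speed=.05)
print(movel(W(-63,52,25.5),max_speed=.025,stop_force=25)); info("b")
movel(W(-80,52,25.5),max_speed=.05)
movel(W(-115,52,110),RT,max_speed=.2)
m=camera_model("wrist"); im=grab_frame("wrist"); np.save("w.npy",im); np.save("wm.npy",m,allow_pickle=True); save("w2.png",im); info("e")
E
```

```text
True
b 6.62 [-69.3  51.5  41.6] [-2.8 -1.4  0.9]
e 7.64 [-115.3   52.3  125.4] [-0.2  0.3 -0.4]
```

View pics/w2.png

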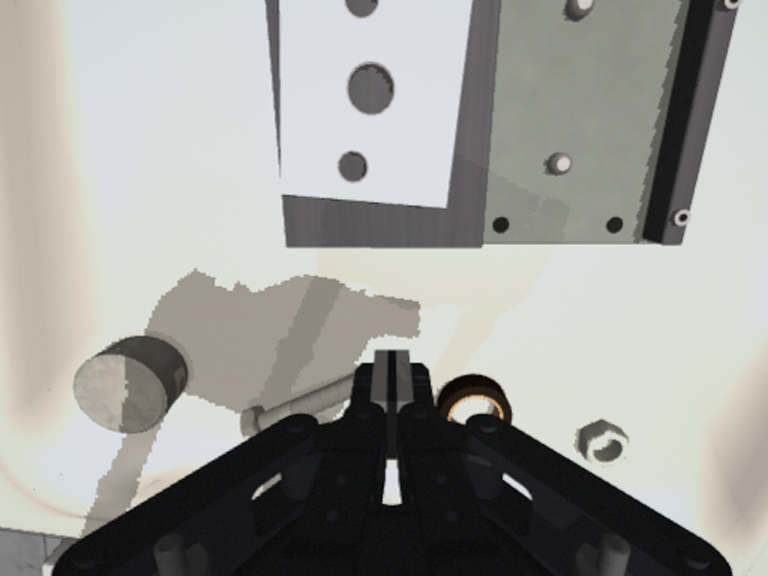

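The plate is still about 0.1 askew: its near edge runs from (283,194) to (446,208), the bore is at (371,88) and the near hole at (352,167). The stop probably tripped on an impact peak. I measure before pushing again.

```bash
python3 - <<'E'
from h import *
m=np.load("wm.npy",allow_pickle=True).item()
r=lambda u,v,z:FF(ray(m,np.array([u,v])/1.5,z)).round(1)
for uv in((283,194),(446,208),(371,88),(352,167)): print(r(*uv,.03))
for uv in((287,246),(482,246)): print(r(*uv,.022))
print(r(559,162,.021))
E
```

```text
[-53.3 111.5  30. ]
[-60.9  22.9  30. ]
[-1.5 62.9 30. ]
[-39.4  73.7  30. ]
[-83.9 113.8  22. ]
[-83.9  -0.2  22. ]
[-37.1 -39.4  21. ]
```

```bash
python3 - <<'E'
from h import *
movel(W(-85,32,60),max_speed=.2)
movel(W(-85,32,26),max_speed=.1)
movel(W(-74,32,26),max_speed=.05); info("0")
for x in (-72,-70,-68.5,-67,-66):
    hit=movel(W(x,32,26),max_speed=.02,stop_force=35); info(f"{x} {hit}")
    if -(Rz(th).T@read_state()["force"])[0]>25: break
movel(W(-80,32,26),max_speed=.05)
movel(W(-115,52,110),RT,max_speed=.2)
m=camera_model("wrist"); im=grab_frame("wrist"); np.save("w.npy",im); np.save("wm.npy",m,allow_pickle=True); save("w3.png",im); info("e")
E
```

```text
0 8.96 [-73.5  31.9  43.4] [ 0.1 -0.2  0.3]
-72 False 9.21 [-72.   32.   42.9] [-1.6  0.4 -0.5]
-70 False 9.46 [-70.6  31.8  42.9] [-3.9 -0.6  1.2]
-68.5 False 9.71 [-69.7  31.4  42.8] [-6.3 -2.8  1.8]
-67 False 9.96 [-68.8  31.   42.8] [-9.4 -4.2  2.6]
-66 False 10.21 [-68.2  30.7  42.7] [-12.   -3.8   3.9]
e 11.31 [-115.2   52.2  125.4] [-0.1 -0.7 -0.8]
```

View pics/w3.png

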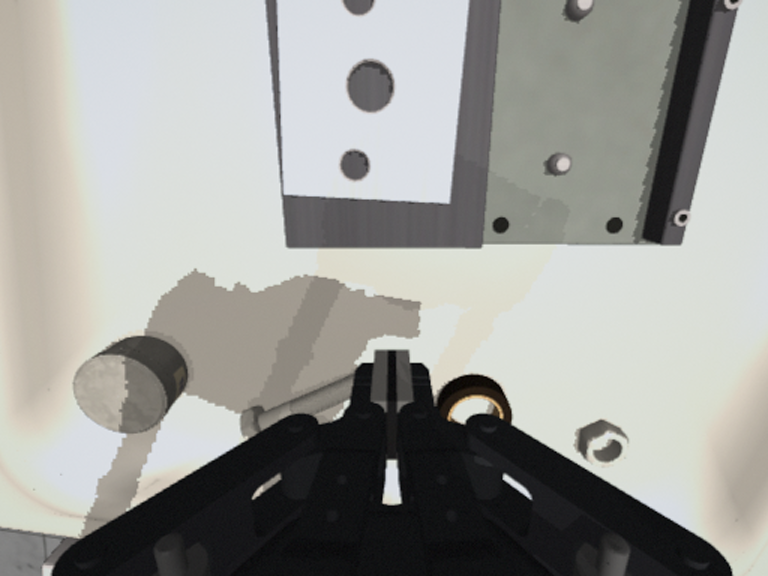

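The skew is now about half of what it was (near edge (283,195) to (451,204)). The arm is compliant and the last push reached only 12 N, so I push the front end further, limited by force.

```bash
python3 - <<'E'
from h import *
movel(W(-85,31,60),max_speed=.2)
movel(W(-85,31,26),max_speed=.1)
movel(W(-72,31,26),max_speed=.05); info("0")
for x in np.arange(-69,-57,1.):
    hit=movel(W(x,31,26),max_speed=.02,stop_force=35); s=read_state(); p=FF(s["ee_pos"]); f=Rz(th).T@s["force"]; print(x,hit,p.round(1),f.round(1))
    if f[0]<-26 or p[0]>-65.3: break
movel(W(-80,31,26),max_speed=.05)
movel(W(-115,52,110),RT,max_speed=.2)
m=camera_model("wrist"); im=grab_frame("wrist"); np.save("w.npy",im); np.save("wm.npy",m,allow_pickle=True); info("e")
# near edge of plate by white mask
roi=np.zeros(im.shape[:2],np.uint8)
hsv=cv2.cvtColor(im,cv2.COLOR_RGB2HSV)
pts=[]
for u in range(200,292,6):
    g=im[:,u].astype(int).sum(1); v=np.arange(115,150); d=g[v+1]-g[v]; k=v[np.argmin(d)]
    pts.append(FF(ray(m,[u,k+.5],.03))[:2])
pts=np.array(pts); print(pts.round(1).tolist()); k=np.polyfit(pts[:,1],pts[:,0],1); print("edge slope",k)
save("w4.png",im)
E
```

```text
0 12.67 [-71.5  31.   43.3] [-0.2  0.8 -0.2]
-69.0 False [-69.   31.   42.9] [-0.6 -0.2 -0.3]
-68.0 False [-68.5  30.9  42.9] [-3.  -0.1  0.2]
-67.0 False [-67.8  30.6  42.8] [-6.  -1.5  1.9]
-66.0 False [-67.2  30.3  42.8] [-6.5 -2.7  2.5]
-65.0 False [-66.5  30.   42.8] [-9.2 -3.7  3.8]
-64.0 False [-65.9  29.7  42.8] [-9.2 -4.5  3.4]
-63.0 False [-65.3  29.5  42.8] [-11.6  -4.3   4. ]
e 15.62 [-115.2   52.1  125.4] [-0.4  1.   0.2]
[[-53.4, 102.2], [-53.4, 97.4], [-54.2, 92.5], [-54.2, 87.7], [-54.2, 82.8], [-54.2, 77.9], [-54.2, 73.0], [-54.2, 68.1], [-54.2, 63.2], [-54.2, 58.4], [-54.2, 53.5], [-54.2, 48.6], [-54.2, 43.7], [-54.2, 38.8], [-54.2, 33.9], [-55.0, 29.0]]
edge slope [ 1.03653786e-02 -5.48261577e+01]
```

The plate is now flush with the fence: edge slope 0.01, near edge at x = -54.2 against an expected -54. Next I push from the rear in -y, stop short of the drop and look.

```bash
python3 - <<'E'
from h import *
movel(W(-60,140,110),max_speed=.3)
movel(W(-5,140,60),max_speed=.25)
movel(W(-5,140,26),max_speed=.1); info("0")
for y in list(range(132,36,-6)):
    hit=movel(W(-5+(140-y)*.02,y,26),max_speed=.04,stop_force=30); s=read_state(); p=FF(s["ee_pos"]); f=Rz(th).T@s["force"]; print(y,hit,p.round(1),f.round(1))
    if f[1]>25 or hit: break
info("e")
im=grab_frame("top"); save("t5.png",im[100:240,180:330],4); m=camera_model("wrist"); im=grab_frame("wrist"); save("w5.png",im); np.save("wm.npy",m,allow_pickle=True)
E
```

```text
0 17.07 [ -5.2 139.9  43.3] [0.5 0.7 0.3]
132 False [ -4.6 131.6  43.5] [ 0.5  0.1 -0.6]
126 False [ -4.8 125.7  42.9] [1.  0.3 0.1]
120 False [ -4.6 119.7  43. ] [0.2 0.4 0.1]
114 False [ -4.5 113.7  43. ] [0.  0.1 1. ]
108 False [ -4.4 107.8  43. ] [-1.3  1.1 -1.1]
102 False [ -4.4 101.9  43. ] [-2.4  1.7 -0.3]
96 False [-4.3 96.  42.9] [-1.9  2.9  0.7]
90 False [-4.1 90.  42.9] [-1.8  2.6  0.6]
84 False [-4.  84.  42.9] [-2.9  2.8 -0.2]
78 False [-3.8 77.9 42.9] [-1.9  2.4 -1.6]
72 False [-3.5 71.8 42.9] [-1.2  1.7 -0.7]
66 False [-3.3 65.6 43.1] [-0.7  0.8  0.4]
60 False [-3.2 59.4 43.2] [-0.   1.2 -0.5]
54 False [-3.2 53.6 43.2] [-0.1  1.2  0.2]
48 False [-3.1 47.9 43.1] [-0.5  2.2  1.1]
42 False [-3.  42.1 43.1] [-0.9  3.6  2.1]
e 21.92 [-3.  42.1 43.1] [-0.9  3.6  2.1]
```

View pics/w5.png

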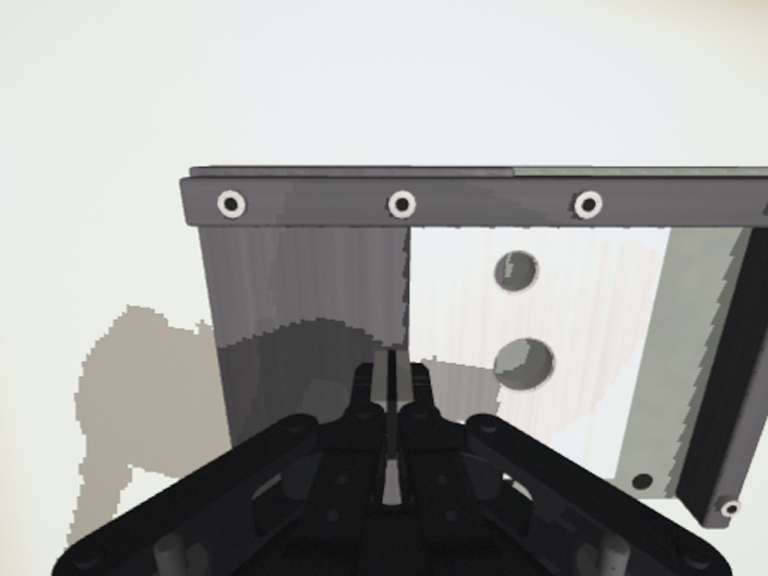

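The plate is still flush with the fence, its rear edge at u≈409 just ahead of the fingertip. I continue over the edge with the tip slightly lower, in small steps.

```bash
python3 - <<'E'
from h import *
m=np.load("wm.npy",allow_pickle=True).item()
p=[FF(ray(m,np.array(a)/1.5,.03)).round(1) for a in((411,230),(408,345))]; print("rear",p)
h=42.1-(p[0][1]+p[1][1])/2; print("half",h)
s0=read_state()["ee_pos"]; x=-3
for r in [33,24,16,10,6,3,2,1,0,-1,-2,-2.7]:
    if r+h>41: continue
    hit=movel(W(x,r+h,24),max_speed=.03,stop_force=25); s=read_state(); q=FF(s["ee_pos"]); f=Rz(th).T@s["force"]; print(r,hit,q.round(1),f.round(1))
    if hit or f[1]>20: break
info("e")
m=camera_model("wrist"); im=grab_frame("wrist"); save("w6.png",im); np.save("wm.npy",m,allow_pickle=True)
E
```

```text
rear [array([54.4, 35.9, 30. ]), array([ 9.9, 36.3, 30. ])]
half 6.000000000000007
33 False [-2.6 39.1 41.3] [1.  3.6 2.8]
24 False [-2.8 29.7 41.2] [1.2 2.4 1.9]
16 False [-3.1 21.6 40.9] [-0.1  2.4  1.2]
10 False [-3.1 15.6 40.8] [-0.1  0.8  0.8]
6 False [-3.2 11.6 40.7] [ 0.2  0.8 -0.5]
3 False [-3.2  8.7 40.8] [-0.4  0.6  0.1]
2 False [-3.1  8.  40.9] [-1.   1.2  0.9]
1 False [-3.  7. 41.] [-0.4  2.3 -0.2]
0 False [-2.9  5.3 41.2] [-0.   0.3 -1.1]
-1 False [-3.   4.7 41.1] [ 0.3 -0.2  0.2]
-2 False [-3.   3.9 41. ] [-0.2  0.4  0.2]
-2.7 False [-3.   3.3 41. ] [-0.5 -1.2  0.7]
e 25.53 [-3.   3.3 41. ] [-0.5 -1.2  0.7]
```

View pics/w6.png

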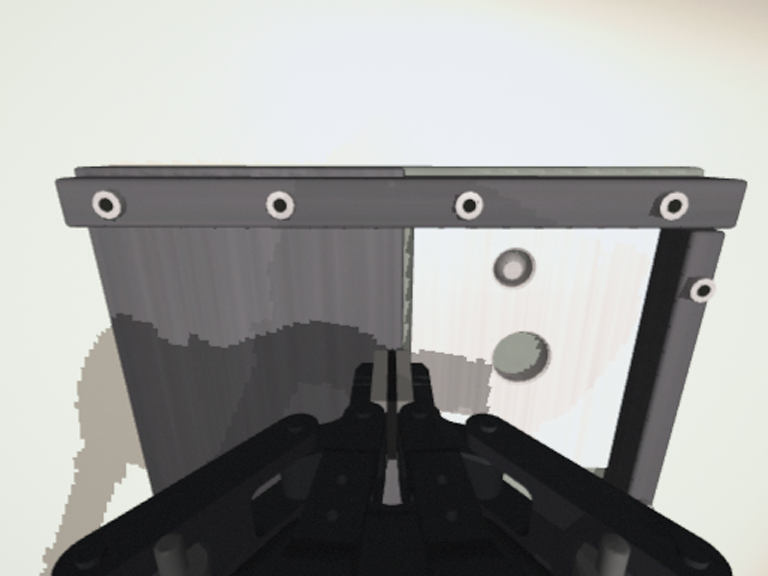

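The far pin is centred in its hole (513,267), and a gap to the ledge shows at u≈407, so the plate appears to have dropped. I back off and check both holes.

```bash
python3 - <<'E'
from h import *
movel(W(-3,15,26),max_speed=.05)
movel(W(-3,15,120),max_speed=.2)
movel(W(-115,-20,180),RT,max_speed=.25); dwell(.2)
m=camera_model("wrist"); im=grab_frame("wrist"); save("w7.png",im); info("e")
np.save("wm.npy",m,allow_pickle=True)
E
```

```text
e 27.51 [-114.5  -19.4  195.7] [-0.3 -0.2 -0.3]
```

View pics/w7.png

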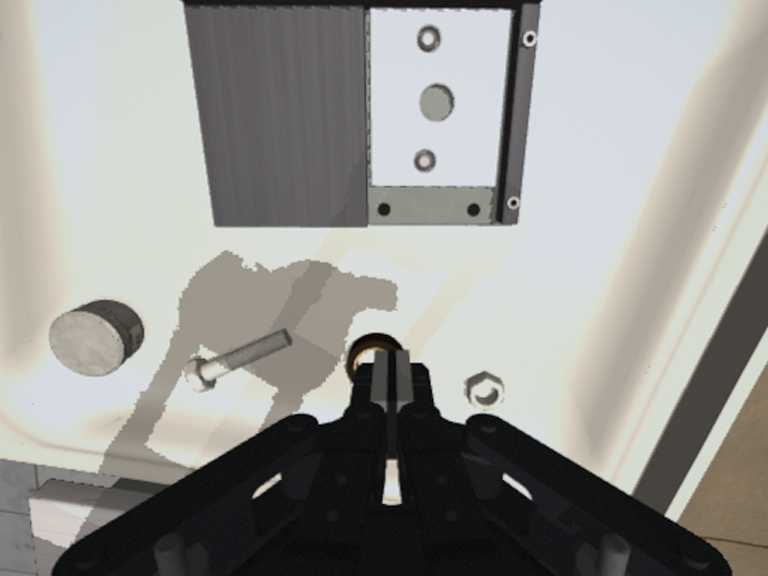

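Both pins show centred in their holes ((428,38) and (424,160)), and the bystanders have not moved. A quick size check at seated height (z = 20 mm), then I hand in.

```bash
python3 - <<'E'
from h import *
m=np.load("wm.npy",allow_pickle=True).item()
P=[FF(ray(m,np.array(a)/1.5,.02)) for a in((371,8),(512,11),(496,186),(371,186),(428,38),(424,160))]
print(np.round(P,1).tolist())
L=np.linalg.norm(P[1]-P[2]); hd=np.linalg.norm(P[4]-P[5]); print(L,hd)
if abs(L-110)<3 and abs(hd-76)<2: finish_job(); print("done")
E
```

```text
[[55.5, -5.1, 20.0], [53.9, -95.4, 20.0], [-55.2, -94.5, 20.0], [-55.3, -3.4, 20.0], [38.8, -42.1, 20.0], [-37.2, -41.5, 20.0]]
109.06105910689804 75.9525720190379
the job is handed in; nothing more can be done
done
```

The plate was nudged along the fence and dropped over both locating pins. The last wrist view, taken before hand-in, showed it lying flat on the lower floor with the tin, bolt, nut and tape undisturbed. The job was handed in at about 27.5 s of the 48 s allowed.

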